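Lock a temperature logger in its reading dock and free it again

TASK

Read out the cold-box temperature logger: push it fully home against the end stop of the reading dock, then press the dock's red handle down over centre until it locks the logger by itself, and leave it locked with your hands off for two seconds. Then press the blue release lever so that the clamp springs open and leave the logger free, still fully home in the dock. Feel for the stops and push gently everywhere, and leave the dropper bottle, the carton and the marker alone.

Things in the scene. Friction and masses are not known exactly. Their poses are not given: they have to be found in the camera images.
- dock: reading dock fixed to the desk: aluminium base 185 x 130 x 12 mm, white column and head. Origin on the desk, below where the logger's centre is when home; x points into the dock (away from its open front), y to the red handle's side, z up. Head over the channel from x = 4 mm on, from z = 51 up to 128 mm, y = -34 to 26 mm. Base front at x = -97 mm
- dock_stop (a point): middle of the rigid end stop face at the closed end of the logger channel (dock x = 41 mm), axes as the dock's. The channel runs along the dock's x: floor 12 mm above the desk, two grey rails 10 mm high with inner faces at y = -28 and +28 mm, from x = -60 to 41 mm
- logger: cream temperature logger with display, 82 mm long (its own y, lying along the dock's x), 52 wide, 16 high, 0.12 to 0.21 kg, loose. Lies in the channel 18 to 42 mm short of home. Origin: centre of its underside. Its free end face, to push on, is 41 mm from the origin towards the dock's front. Home = end touching the stop (origin at dock x = 0). Positions are not exact: push gently until the stop is felt
- handle: clamp handle hinged about the dock's x direction. Origin on the hinge axis (dock x 24, y 0, z 113 mm); y axis outwards along the handle, z axis out of its upper face. Flat red grip 26 mm wide, 14 thick, from 72 to 142 mm from the hinge. Starts 28 to 61 degrees above level, is pressed down at the grip and locks anywhere from 5 degrees above to 18 below level: the angle differs between setups, is unknown and must be felt
- handle_grip (a point): centre of the red grip's upper face, 115 mm from the hinge axis. Pressed here, resistance rises to about 4 to 9 N, falls away as the handle passes over centre, and some 3 degrees later a hard stop is met, where the handle stays by itself. About 15 N there is plenty, over 40 N harms the clamp
- release: blue-tipped release lever on the side away from the handle, hinged about the dock's x direction; origin on its hinge axis (dock x 24, y -28, z 88 mm). Pressing its plate down lifts the locked handle back over centre and the clamp springs open; the release comes 5 to 20 mm down, against up to 20 N; rigid stop 24 mm down (over 40 N harms it). A light spring returns the lever
- release_tip (a point): centre of the upper face of the blue thumb plate (24 x 30 mm), 58 mm out from the lever's hinge towards the dock's -y: press here, downwards
- pad: round black rubber pressing foot, 20 mm across, under the head (dock x 24, y 0); origin: centre of its underside, 34 mm above the desk when open; the logger's top is at 28 mm. Locked, it presses on the logger with 5 to 20 N
- dropper: dropper bottle, 33 mm across, 102 mm high, bystander behind the handle; origin under its centre
- vial_carton: small carton 60 x 86 x 34 mm, bystander; origin under its centre
- marker_black: black felt marker 130 mm long, 16 mm thick, lying, bystander; origin under its centre
Things that resemble listed ones, but are neither listed nor needed, are in the scene too. There is more than one size of the logger; the job needs the smallest.

How it is judged:
By the outcome, as a careful person would: the job done as asked, in the order asked, and still so for the second after the job is handed in, with the robot touching nothing.
It also fails if it takes over 72 s, if anything falls off the work surface, if the arm or the gripper's body presses on something with over 40 N, if the wrist force passes 120 N, or if a joint passes its speed limit or range.

ROBOT

A 6-joint arm with a two-finger parallel gripper is mounted at the origin on a cart in front of the work surface, level with it; the furniture and walls round the work are solid. World frame = base frame: x ahead of the robot, y to its left, z up, the work surface at z = 0. Lengths are in mm, angles in rad, forces in N, time in s.
With the tool pointing down it reaches from about 275 to 725 mm from the base axis. Payload 5.6 kg.
Tool frame: the origin (TCP) lies midway between the tips of the shut fingers; the grasp point (between the pads) lies 19 mm behind it; z points along the fingers, y is the line along which they close (so a half turn about z gives the same grasp; the last joint's range is limited). The gripper opens to 85 mm and grips with 20 to 120 N. Pads are 22 mm wide; open, the fingers measure 114 mm over their backs; the gripper's body (76 mm by 85 mm) begins 54 mm behind the grasp point. The pads swing forward as they close: fully open they stand 13 mm farther back than shut.
Start: joints at [1.619, 0.255, 0.108, 0, -1.424, -0.285], TCP at [128.999, 534.651, 198.683] pointing down, gripper open.
Joint ranges: [-2.95, 2.95], [-1.21, 1.97], [-1.09, 1.5], [-2.87, 1.71], [-2.94, -0.07], [-3.05, 3.05]. Speed limits (rad/s): [2.57, 2.57, 3.14, 3.14, 3.14, 3.14].

INTERFACE

Orientations are given as a rotation vector (axis times angle).
In Python, from rig import bot gives the robot as it stands.
- The arm moves only by the tool arm_command, never from a script. Its arguments are lists of equal length, an entry for each row: "translation": the shift along the tool's x, y, z in m, a list of three; "angular": the turn, a rotation vector about the tool's x, y, z in degrees, a list of three; "grip": the closure, from 0 (fully open) to 1 (shut). In form: {"translation": [[tx, ty, tz], ...], "angular": [[ax, ay, az], ...], "grip": [grip, ...]}. A call has exactly 10 rows; each row shifts and turns the commanded pose from where the row before left it, along the tool's axes as they then stand; what a row does not reach is not made up. A row lasts 1/12 s, in which the tool goes at most 41.7 mm and 7.16 degrees, less where a joint would pass 70% of its speed; a pose out of reach is approached as far as the arm can. A call with a gripper value outside its range is refused whole. The fingers move at their own pace and stop on an object; the grip force is fixed at half the most. Time passes only in rows, so rows that do not move let the fingers close, or fill a call up. It gives the time, the measured TCP pose, the force, the opening and the grip force at its end, in the units of the state.
- bot.get_obs(): the state, without advancing time (a new reading comes with each control period).
- bot.camera(name): name is "scene" or "top" or "wrist"; returns a dict with "frame" (420x560x3 uint8, red, green, blue), "vertical_fov" (degrees; the focal length in pixels is half the picture's height over the tangent of half this angle, whatever the lens; pixels are square), "cx", "cy" (the principal point, pixels), "origin" and "orientation" of the camera in the world; the wrist camera has in their place "T_tool_cam" (4x4, takes a point from camera to tool coordinates, whose origin is the TCP and whose axes are the flange's). Camera axes: x right, y up, looking along -z (the intrinsics and any distortion apply to the point x, -y, -z); pixel columns grow to the right and rows downward; lengths in mm; the calibration is good to about 2 mm. The wrist camera is an equidistant fisheye: a pixel r from the principal point sees the ray r / f radians off the axis. A picture is of the moment at which its call begins: read the wrist's pose just before it. There is no depth.
- bot.close_job(): hands the job in; it is judged then, once.
Trained networks look in a picture, given as the dict that the camera call returned (one of the last four; its "shot" number tells which), for a name from the list of things; names that differ only in an ending like _2 or _b are one class to them, and where a whole thing is asked for, a point or a joint stands for the part that bears it (a point fixed in the world has none). Each returns a list of dicts, best first, with "p" (0 to 1); they miss things now and then, are a little off and sometimes report something else, mostly with a low value. They report only what shows in the picture. A call takes as long as a camera call. They do not tell look-alikes from the thing itself.
- bot.look_for(picture, thing): "xyz" ([x, y, z] in mm, in the coordinates of the camera as it stood for that picture, good to about 4 mm: the middle of the surface that is visible of it).
The state is a dict: "time_s": time; "q": joint angles; "dq": joint speeds; "effort": joint torques, N m; "position": TCP position; "eef_rot": TCP orientation; "ft_force": force on the tool from outside, world axes, zero at the start; "torque": the same for the moment, N m; "opening": finger opening in mm; "finger_force": force on a finger pad.
Only numpy, scipy, OpenCV 4.12 (cv2) and the standard library are available. Lean on these libraries where they do the work, as an engineer would, in place of code of your own. Each camera call takes 0.05 s, during which the arm holds its last target. There are 200 camera calls.

## Working session

There is one attempt and no reset: what is moved stays moved. The work goes in short steps, Python scripts to look and compute and a tool call to move; the robot and the scene stay as the last step left them, time stands still between calls to the robot, and variables do not carry over. Pictures are saved under pics/ and viewed, at most 10 in all, crops included, and the job is handed in when it is done.

Besides the shell and the picture viewer there is one more tool, called after "Emit:" as name(argument=value, ...) on one line, values as JSON. arm_command: Moves the arm, as the interface text tells. Its arguments: {"type":"object","properties":{"translation":{"type":"array"},"angular":{"type":"array"},"grip":{"type":"array"}},"required":["translation","angular","grip"]}

```bash
mkdir -p pics
cat > h.py <<'E'
import numpy as np, cv2
from rig import bot
from scipy.spatial.transform import Rotation as R
def save(p,n): cv2.imwrite(f'pics/{n}.png',p['frame'][:,:,::-1])
def c2w(p,x):
    x=np.array(x,float)
    o=p['orientation']; o=np.array(o,float)
    M=R.from_rotvec(o).as_matrix() if o.shape==(3,) else o
    return M@x+np.array(p['origin'])
def w2pix(p,X):
    o=np.array(p['orientation'],float); M=R.from_rotvec(o).as_matrix() if o.shape==(3,) else o
    c=M.T@(np.array(X,float)-np.array(p['origin'])); h=p['frame'].shape[0]
    f=h/2/np.tan(np.radians(p['vertical_fov'])/2)
    return p['cx']+f*c[0]/-c[2], p['cy']-f*c[1]/-c[2]
E
python3 - <<'E'
from h import *
print(bot.get_obs())
for n in ['scene','top']:
    p=bot.camera(n); save(p,n)
    print(n,{k:v for k,v in p.items() if k!='frame'})
    for t in ['dock','logger','handle','handle_grip','release_tip','dock_stop','pad','dropper','vial_carton','marker_black']:
        for d in bot.look_for(p,t)[:3]:
            X=c2w(p,d['xyz']); print(t,round(d['p'],2),X.round(),np.round(w2pix(p,X)))
E
```

```text
{'time_s': 0.0, 'q': array([ 1.61861443e+00,  2.55734561e-01,  1.06944312e-01, -4.52230137e-04,
       -1.42390003e+00, -2.84632159e-01]), 'dq': array([-0.00091659,  0.00024576,  0.00101089, -0.00116029, -0.00098367,
       -0.00168014]), 'effort': array([-1.36125393e-03, -3.86636460e+01,  2.37943608e+01,  5.36542878e+00,
       -6.17067635e-03,  1.82239717e-05]), 'position': array([128.8409062 , 534.09708565, 197.78202006]), 'eef_rot': array([ 3.11765484e+00, -3.70992481e-01, -2.00556814e-04]), 'ft_force': array([ 0.0948799 ,  0.45447546, -0.55023604]), 'torque': array([-0.02974613,  0.0795817 ,  0.01246278]), 'finger_force': 0.0, 'opening': 85.8167308879972}
scene {'vertical_fov': 44.207688157564434, 'cx': 276.68196130188835, 'cy': 211.69135736453973, 'origin': array([-107.98872393, -371.84625675,  627.16109434]), 'orientation': array([ 0.89983184, -0.50779653, -0.96118383]), 'shot': 1}
dock 0.64 [615.  45.  26.] [281. 234.]
dock 0.28 [ 547. -141.   30.] [354. 283.]
logger 0.82 [414. -96.  25.] [295. 324.]
logger 0.73 [567.  49.  33.] [266. 243.]
logger 0.7 [398.  68.  24.] [206. 2
[... 419 characters left out ...]
53085066215, 'cy': 215.1703128429091, 'origin': array([ 383.55190044,   36.05818077, 1300.58155479]), 'orientation': array([ 0.1173372 , -0.11181048, -1.54810836]), 'shot': 2}
dock 0.66 [612.  58.  15.] [277. 200.]
logger 0.85 [569.  54.  29.] [277. 216.]
logger 0.83 [407.  70.  23.] [270. 282.]
logger 0.71 [423. -90.  22.] [335. 276.]
handle 0.71 [628.  99. 188.] [257. 179.]
handle_grip 0.59 [624. 103. 183.] [255. 181.]
handle_grip 0.47 [ 561. -132.   35.] [353. 220.]
dock_stop 0.97 [616.  57.   8.] [277. 199.]
dropper 0.7 [677. 152.  64.] [238. 169.]
vial_carton 0.77 [ 561. -131.   34.] [352. 220.]
vial_carton 0.58 [624. 102. 186.] [256. 180.]
marker_black 0.67 [550. 201.  14.] [219. 223.]
```

Run:
```python
import cv2
a=cv2.imread('pics/scene.png');b=cv2.imread('pics/top.png')
a=cv2.resize(a[110:350,150:430],(700,600),interpolation=cv2.INTER_CUBIC)
b=cv2.resize(b[130:310,200:400],(660,594),interpolation=cv2.INTER_CUBIC)
cv2.imwrite('pics/a.png',a);cv2.imwrite('pics/b.png',b)
```

```text
(no output)
```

View pics/a.png

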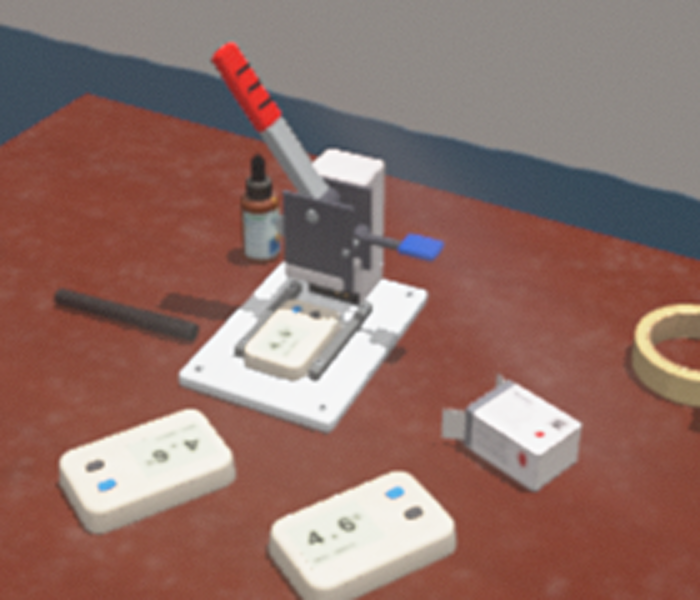

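View pics/b.png

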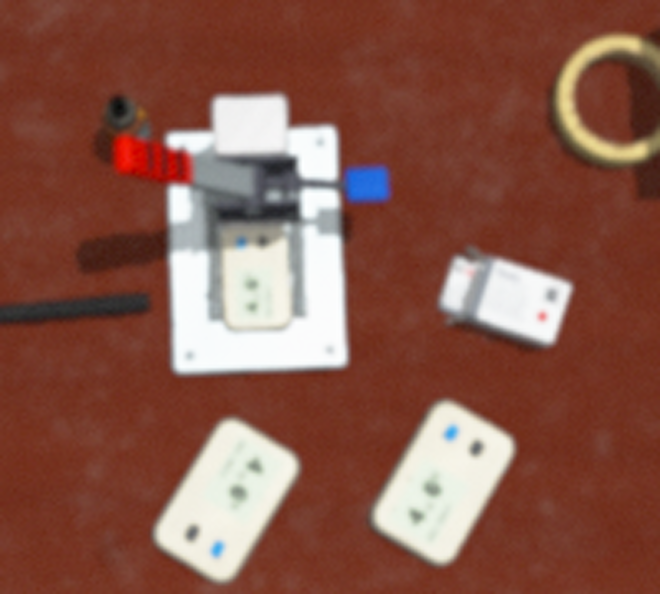

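The logger lying in the dock (top px 277,216; scene px 266,243) is the one to use. The loose ones at top px (270,282) and (335,276) are visibly larger, and this crop confirms it. Next I fit the dock pose from the base corners.

Run:
```python
from h import *
from scipy.optimize import least_squares
pt=bot.camera('top'); ps=bot.camera('scene')
C={'fl':(-97,65),'fr':(-97,-65),'bl':(88,65),'br':(88,-65)}
T={'fl':(174,374),'fr':(348,367),'bl':(167,130),'br':(336,126)}
S={'fr':(330,426),'fl':(181,380),'br':(427,292)}
T={k:np.array(v)/3.3+[200,130] for k,v in T.items()}
S={k:np.array(v)/2.5+[150,110] for k,v in S.items()}
def W(v,X):
    c,s=np.cos(v[2]),np.sin(v[2]); return [v[0]+c*X[0]-s*X[1],v[1]+s*X[0]+c*X[1],X[2]]
for use in [(1,0),(0,1),(1,1)]:
    def f(v):
        r=[]
        if use[0]: r+=[np.array(w2pix(pt,W(v,(*C[k],12))))-T[k] for k in T]
        if use[1]: r+=[np.array(w2pix(ps,W(v,(*C[k],12))))-S[k] for k in S]
        return np.ravel(r)
    s=least_squares(f,[610,55,0]); v=s.x
    print(use,v[:2].round(1),np.degrees(v[2]).round(2),s.fun.round(1))
for n,X in dict(tip=(24,-86,88),hinge=(24,0,113),loghome=(0,0,28)).items(): print(n,np.round(W(v,X)),w2pix(pt,W(v,X)),w2pix(ps,W(v,X)))
for a in (30,40,45,50,55,60):
    a_=np.radians(a); X=(24,115*np.cos(a_)-7*np.sin(a_)*0,113+115*np.sin(a_))
    print(a,np.round(W(v,X)),np.round(w2pix(pt,W(v,X))),np.round(w2pix(ps,W(v,X))))
```

```text
(1, 0) [603.1  54.9] 3.28 [ 0.2 -0.6 -0.4 -0.4  0.2  0.9  0.   0.2]
(0, 1) [601.2  51.4] 4.38 [ 1.1  0.2 -1.4 -0.6  0.2  0.3]
(1, 1) [602.8  53.2] 3.87 [ 1.3 -0.2  0.7 -0.6  0.5  1.3  0.3  0.1  0.2 -0.6 -1.9 -1.7  0.1 -0.1]
tip [633. -31.  88.] (np.float64(313.54408748421076), np.float64(186.5500764359765)) (np.float64(319.885224128452), np.float64(213.9263274546843))
hinge [627.  55. 113.] (np.float64(277.3685426098812), np.float64(186.14374541147774)) (np.float64(278.7461542908259), np.float64(192.4750122148966))
loghome [603.  53.  28.] (np.float64(278.2049591755824), np.float64(202.46038522121074)) (np.float64(273.7556050156352), np.float64(235.01873254103222))
30 [620. 154. 170.] [232. 183.] [232. 156.]
40 [621. 143. 187.] [237. 181.] [237. 149.]
45 [621. 136. 194.] [240. 180.] [240. 146.]
50 [622. 129. 201.] [243. 180.] [243. 144.]
55 [622. 121. 207.] [246. 179.] [247. 141.]
60 [623. 112. 213.] [250. 178.] [250. 140.]
```

Dock ≈ (603, 53), yaw ≈ 3.5°. The handle is at about 55–58°. I'll align the tool with the dock and go to the spot in front of the logger.

Emit:
arm_command(translation=[[0,0,0],[0,0,0],[0,0,0],[0.0223,0.0339,0],[0.0223,0.0339,0],[0.0223,0.0339,0],[0.0223,0.0339,0],[0.0223,0.0339,0],[0.0223,0.0339,0],[0.0223,0.0339,0]], angular=[[0,0,-5.7],[0,0,-5.7],[0,0,-5.7],[0,0,0],[0,0,0],[0,0,0],[0,0,0],[0,0,0],[0,0,0],[0,0,0]], grip=[1,1,1,1,1,1,1,1,1,1])

```text
time_s: 2.03
position: [300.1, 305.7, 199.0]
eef_rot: [-3.139, -0.098, -0.001]
ft_force: [1.0, 0.6, -0.1]
opening: 0.1
finger_force: 0.0
```

Emit:
arm_command(translation=[[0.0223,0.0339,0],[0.0223,0.0339,0],[0.0223,0.0339,0],[0.0223,0.0339,0],[0.0223,0.0339,0],[0.0223,0.0339,0],[0.0223,0.0339,0],[0.0223,0.0339,0.02],[0,0,0.02],[0,0,0.03]], angular=[[0,0,0],[0,0,0],[0,0,0],[0,0,0],[0,0,0],[0,0,0],[0,0,0],[0,0,0],[0,0,0],[0,0,0]], grip=[1,1,1,1,1,1,1,1,1,1])

```text
time_s: 2.87
position: [494.7, 48.5, 131.0]
eef_rot: [-3.14, -0.091, -0.006]
ft_force: [0.9, 0.8, 0.5]
opening: -0.2
finger_force: 0.0
```

```bash
cat >> h.py <<'E'
def wpix(p,o,X):
    T=np.array(p['T_tool_cam']); Rt=R.from_rotvec(o['eef_rot']).as_matrix()
    c=T[:3,:3].T@(Rt.T@(np.array(X,float)-o['position'])-T[:3,3]); c=np.array([c[0],-c[1],-c[2]])
    f=210/np.tan(np.radians(p['vertical_fov'])/2); a=np.arctan2(np.hypot(c[0],c[1]),c[2]); r=f*a
    u=c[:2]/np.hypot(*c[:2]); return p['cx']+r*u[0],p['cy']+r*u[1]
def wc2w(p,o,x):
    T=np.array(p['T_tool_cam']); return R.from_rotvec(o['eef_rot']).as_matrix()@(T[:3,:3]@np.array(x)+T[:3,3])+o['position']
def dock(x,v=(602.8,54,np.radians(3.5))):
    c,s=np.cos(v[2]),np.sin(v[2]); return np.array([v[0]+c*x[0]-s*x[1],v[1]+s*x[0]+c*x[1],x[2]])
def todock(X,v=(602.8,54,np.radians(3.5))):
    c,s=np.cos(v[2]),np.sin(v[2]); a,b=X[0]-v[0],X[1]-v[1]; return np.array([c*a+s*b,-s*a+c*b,X[2]])
def st():
    o=bot.get_obs(); M=R.from_rotvec(o['eef_rot']).as_matrix()
    print('t',round(o['time_s'],2),'pos',o['position'].round(1),'dock',todock(o['position']).round(1),'yaw',np.degrees(np.arctan2(M[1,0],M[0,0])).round(2),'zax',M[:,2].round(3),'F',o['ft_force'].round(1)); return o
E
python3 - <<'E'
from h import *
o=st(); p=bot.camera('wrist'); save(p,'w1')
for t in ['logger','dock','pad','handle_grip','release_tip','dock_stop']:
    for d in bot.look_for(p,t)[:3]:
        X=wc2w(p,o,d['xyz']); print(t,round(d['p'],2),X.round(),todock(X).round(),np.round(wpix(p,o,X)))
for X in [(-60,28,22),(-60,-28,22),(-97,65,12),(-97,-65,12),(-75,0,20)]: print(X,np.round(wpix(p,o,dock(X))))
E
```

```text
t 2.87 pos [494.7  48.5 131. ] dock [-108.2    1.1  131. ] yaw 3.31 zax [ 0.004  0.001 -1.   ] F [0.9 0.8 0.5]
logger 0.86 [576.  55.  25.] [-27.   2.  25.] [276. 104.]
logger 0.72 [439. -84.  22.] [-172. -128.   22.] [404. 255.]
logger 0.69 [435.  78.  20.] [-166.   34.   20.] [244. 252.]
dock 0.93 [604.  52.  15.] [ 1. -2. 15.] [281.  73.]
handle_grip 0.88 [615.  80. 147.] [ 14.  25. 147.] [229.  19.]
handle_grip 0.35 [575.  53.  27.] [-28.   1.  27.] [278. 104.]
release_tip 0.72 [573.  51.  28.] [-30.  -2.  28.] [281. 107.]
release_tip 0.62 [631. -12.  99.] [ 24. -67.  99.] [383.  29.]
release_tip 0.27 [551. 188.  12.] [-43. 137.  12.] [135. 128.]
dock_stop 0.63 [605.  55.  14.] [ 2.  1. 14.] [278.  72.]
(-60, 28, 22) [247. 142.]
(-60, -28, 22) [311. 142.]
(-97, 65, 12) [209. 181.]
(-97, -65, 12) [348. 181.]
(-75, 0, 20) [279. 158.]
```

View pics/w1.png

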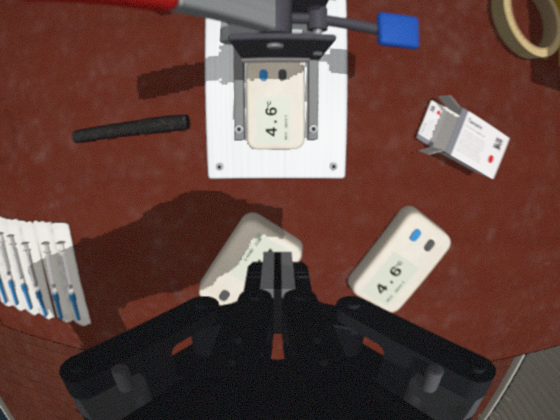

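Close look: the base corners are at (208,178) and (346,178), within 3 mm of prediction. The logger's free end is at about (276,150), dock x ≈ -67. I'll descend in front of it.

Emit:
arm_command(translation=[[0.01,0,0.01],[0,0,0.02],[0,0,0.02],[0,0,0.02],[0,0,0.02],[0,0,0.01],[0,0,0.008],[0,0,0.002],[0,0,0],[0,0,0]], angular=[[0,0,0],[0,0,0],[0,0,0],[0,0,0],[0,0,0],[0,0,0],[0,0,0],[0,0,0],[0,0,0],[0,0,0]], grip=[1,1,1,1,1,1,1,1,1,1])

```text
time_s: 4.05
position: [503.2, 51.3, 21.5]
eef_rot: [-3.14, -0.098, -0.003]
ft_force: [-0.2, -0.0, 0.3]
opening: -0.1
finger_force: 0.0
```

Emit:
arm_command(translation=[[0.005,0.001,0],[0.005,0.001,0],[0.004,0,0],[0.004,0,0],[0.004,0,0],[0.004,0,0],[0.004,0,0],[0.004,0,0],[0.003,0,0],[0,0,0]], angular=[[0,0,0],[0,0,0],[0,0,0],[0,0,0],[0,0,0],[0,0,0],[0,0,0],[0,0,0],[0,0,0],[0,0,0]], grip=[1,1,1,1,1,1,1,1,1,1])

```text
time_s: 4.88
position: [539.9, 51.2, 20.2]
eef_rot: [3.14, 0.097, 0.0]
ft_force: [0.5, -0.5, 0.6]
opening: 0.1
finger_force: 0.0
```

Emit:
arm_command(translation=[[0.002,0,0],[0.002,0,0],[0.001,0,0],[0.001,0,0],[0.001,0,0],[0.001,0,0],[0.001,0,0],[0.001,0,0],[0,0,0],[0,0,0]], angular=[[0,0,0],[0,0,0],[0,0,0],[0,0,0],[0,0,0],[0,0,0],[0,0,0],[0,0,0],[0,0,0],[0,0,0]], grip=[1,1,1,1,1,1,1,1,1,1])

```text
time_s: 5.72
position: [549.3, 51.8, 20.2]
eef_rot: [3.14, 0.097, -0.0]
ft_force: [-0.5, -0.4, -0.0]
opening: 0.2
finger_force: 0.0
```

Run:
```python
from h import *
o=st(); p=bot.camera('wrist'); save(p,'w2')
```

```text
t 5.72 pos [549.3  51.8  20.2] dock [-53.5   1.1  20.2] yaw 3.53 zax [-0. -0. -1.] F [-0.5 -0.4 -0. ]
```

View pics/w2.png

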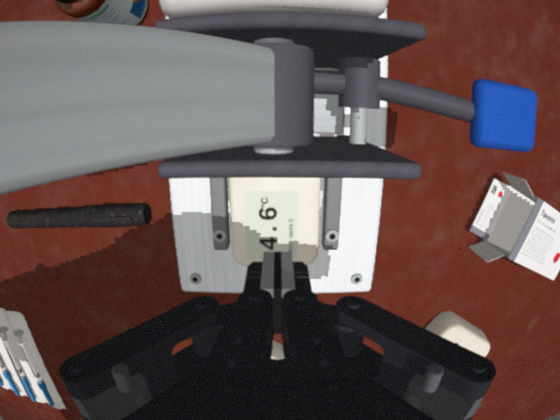

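The finger is at the logger's end face (about 275,258), just short of or at home. I'll feel on in 1 mm steps.

Emit:
arm_command(translation=[[0.001,0,0],[0.001,0,0],[0.001,0,0],[0.001,0,0],[0.001,0,0],[0,0,0],[0,0,0],[0,0,0],[0,0,0],[0,0,0]], angular=[[0,0,0],[0,0,0],[0,0,0],[0,0,0],[0,0,0],[0,0,0],[0,0,0],[0,0,0],[0,0,0],[0,0,0]], grip=[1,1,1,1,1,1,1,1,1,1])

```text
time_s: 6.6
position: [554.3, 52.1, 20.3]
eef_rot: [-3.14, -0.097, -0.0]
ft_force: [0.5, 0.2, -0.9]
opening: 0.1
finger_force: 0.0
```

Emit:
arm_command(translation=[[0.001,0,0],[0.001,0,0],[0.001,0,0],[0.001,0,0],[0,0,0],[0,0,0],[0,0,0],[0,0,0],[0,0,0],[0,0,0]], angular=[[0,0,0],[0,0,0],[0,0,0],[0,0,0],[0,0,0],[0,0,0],[0,0,0],[0,0,0],[0,0,0],[0,0,0]], grip=[1,1,1,1,1,1,1,1,1,1])

```text
time_s: 7.43
position: [558.3, 52.4, 20.3]
eef_rot: [-3.14, -0.097, -0.0]
ft_force: [0.6, -0.1, 1.4]
opening: 0.2
finger_force: 0.0
```

Emit:
arm_command(translation=[[0.001,0,0],[0.001,0,0],[0.001,0,0],[0.001,0,0],[0,0,0],[0,0,0],[0,0,0],[0,0,0],[0,0,0],[0,0,0]], angular=[[0,0,0],[0,0,0],[0,0,0],[0,0,0],[0,0,0],[0,0,0],[0,0,0],[0,0,0],[0,0,0],[0,0,0]], grip=[1,1,1,1,1,1,1,1,1,1])

```text
time_s: 8.27
position: [562.2, 52.6, 20.3]
eef_rot: [-3.14, -0.097, -0.0]
ft_force: [-0.7, -0.2, 1.1]
opening: -0.0
finger_force: 0.0
```

Run:
```python
from h import *
o=st(); p=bot.camera('wrist'); save(p,'w3')
cv2.imwrite('pics/w3c.png',cv2.resize(p['frame'][150:310,180:380,::-1],None,fx=3,fy=3))
```

```text
t 8.27 pos [562.2  52.6  20.3] dock [-40.6   1.1  20.3] yaw 3.53 zax [ 0.  0. -1.] F [-0.7 -0.2  1.1]
```

View pics/w3c.png

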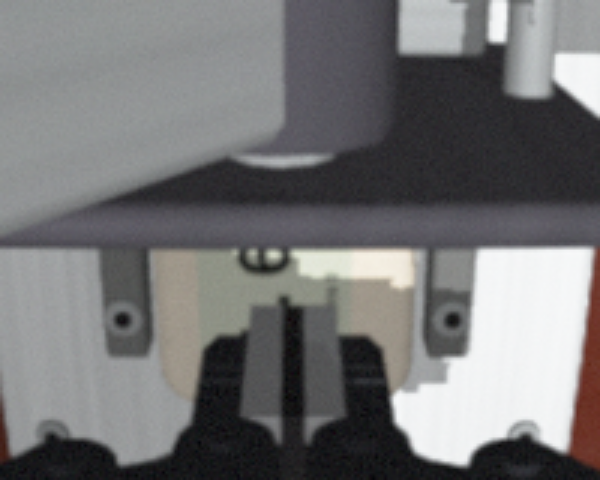

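Run:
```python
from h import *
o=st(); p=bot.camera('wrist'); print(np.array(p['T_tool_cam']).round(2),p['cx'],p['cy'],p['vertical_fov'])
for X in [(-60,28,22),(-60,-28,22),(-97,65,12),(-97,-65,12),(-97+14,50,12),(-41,0,28),(-69,0,28),(-41,26,22),(-69,26,22)]: print(X,np.round(wpix(p,o,dock(X))))
print('tcp',wpix(p,o,o['position']-[0,.1,0]))
for dz in (10,20,40): print(dz,wpix(p,o,o['position']+[0,-.1,dz]))
s=bot.camera('scene'); save(s,'s2'); t=bot.camera('top')
for q in (s,t):
    print([np.round(w2pix(q,dock(X))) for X in [(-41,0,28),(-69,0,28),(-60,28,22)]],np.round(w2pix(q,o['position'])))
a=cv2.resize(s['frame'][200:300,220:340,::-1],None,fx=4,fy=4,interpolation=cv2.INTER_CUBIC)
b=cv2.resize(t['frame'][160:260,220:300,::-1],None,fx=4,fy=4,interpolation=cv2.INTER_CUBIC)
cv2.imwrite('pics/c2.png',np.hstack([a,b])[:, :800])
```

```text
t 8.32 pos [562.2  52.6  20.3] dock [-40.6   1.1  20.3] yaw 3.53 zax [-0. -0. -1.] F [-0.4  1.4 -1. ]
[[   0.      0.96    0.3    75.57]
 [   1.     -0.     -0.     -0.49]
 [  -0.      0.3    -0.96 -174.59]
 [   0.      0.      0.      1.  ]] 277.1904286404899 207.25894782470328 65.70646984690485
(-60, 28, 22) [233. 273.]
(-60, -28, 22) [326. 273.]
(-97, 65, 12) [186. 310.]
(-97, -65, 12) [372. 310.]
(-83, 50, 12) [205. 295.]
(-41, 0, 28) [280. 249.]
(-69, 0, 28) [280. 291.]
(-41, 26, 22) [235. 244.]
(-69, 26, 22) [237. 285.]
tcp (np.float64(278.0302290176813), np.float64(242.60746776199886))
10 (np.float64(278.0812508867689), np.float64(249.74093969782334))
20 (np.float64(278.1374417009756), np.float64(257.6278057591577))
40 (np.float64(278.2684497596457), np.float64(276.1436928843672))
[array([264., 246.]), array([257., 254.]), array([246., 250.])] [263. 249.]
[array([279., 219.]), array([279., 230.]), array([268., 227.])] [278. 219.]
```

View pics/c2.png

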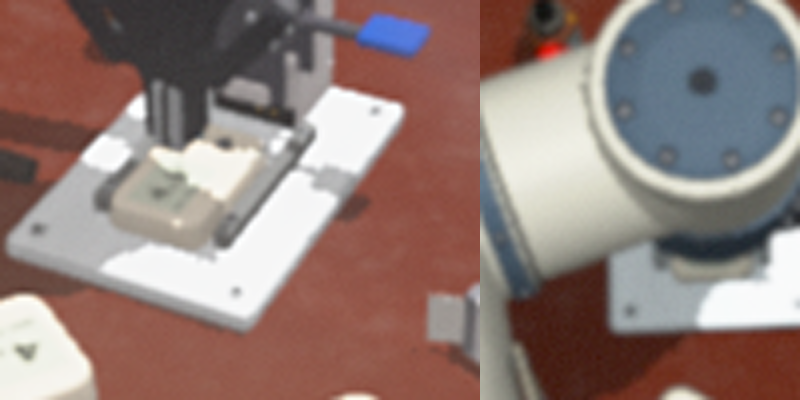

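The fingers are visibly above the logger (scene crop tip at about (175,145), where the TCP should project to (172,196)). The real tips are therefore higher than the reported TCP, and the logger has not moved. I'll back off in front of it and feel for the base.

Emit:
arm_command(translation=[[-0.01,0,0],[-0.01,0,0],[-0.01,0,0],[-0.01,0,0],[-0.008,0,0],[0,0,0.002],[0,0,0.002],[0,0,0.002],[0,0,0],[0,0,0]], angular=[[0,0,0],[0,0,0],[0,0,0],[0,0,0],[0,0,0],[0,0,0],[0,0,0],[0,0,0],[0,0,0],[0,0,0]], grip=[1,1,1,1,1,1,1,1,1,1])

```text
time_s: 9.3
position: [514.6, 49.6, 14.0]
eef_rot: [3.14, 0.097, -0.001]
ft_force: [0.0, -0.2, 0.1]
opening: -0.2
finger_force: 0.0
```

Emit:
arm_command(translation=[[0,0,0.001],[0,0,0.001],[0,0,0.001],[0,0,0.001],[0,0,0],[0,0,0],[0,0,0],[0,0,0],[0,0,0],[0,0,0]], angular=[[0,0,0],[0,0,0],[0,0,0],[0,0,0],[0,0,0],[0,0,0],[0,0,0],[0,0,0],[0,0,0],[0,0,0]], grip=[1,1,1,1,1,1,1,1,1,1])

```text
time_s: 10.13
position: [514.4, 49.6, 10.3]
eef_rot: [-3.14, -0.097, -0.0]
ft_force: [-0.7, 0.1, 0.2]
opening: 0.3
finger_force: 0.0
```

Emit:
arm_command(translation=[[0,0,0.001],[0,0,0.001],[0,0,0.001],[0,0,0.001],[0,0,0.001],[0,0,0],[0,0,0],[0,0,0],[0,0,0],[0,0,0]], angular=[[0,0,0],[0,0,0],[0,0,0],[0,0,0],[0,0,0],[0,0,0],[0,0,0],[0,0,0],[0,0,0],[0,0,0]], grip=[1,1,1,1,1,1,1,1,1,1])

```text
time_s: 10.97
position: [514.4, 49.7, 5.3]
eef_rot: [-3.14, -0.097, -0.0]
ft_force: [0.1, -0.0, 0.2]
opening: 0.3
finger_force: 0.0
```

Run:
```python
from h import *
o=st(); s=bot.camera('scene'); p=bot.camera('wrist')
print(w2pix(s,o['position']),w2pix(s,o['position']+[0,0,10]),wpix(p,o,o['position']-[0,.1,0]))
a=cv2.resize(s['frame'][200:300,200:310,::-1],None,fx=5,fy=5,interpolation=cv2.INTER_CUBIC)[:, :400+100]
b=cv2.resize(p['frame'][200:325,240:315,::-1],None,fx=4,fy=4,interpolation=cv2.INTER_CUBIC)
cv2.imwrite('pics/c3.png',np.hstack([a,b]))
```

```text
t 10.97 pos [514.4  49.7   5.3] dock [-88.5   1.1   5.3] yaw 3.53 zax [ 0.  0. -1.] F [ 0.1 -0.   0.2]
(np.float64(251.68026861433336), np.float64(269.55177385621283)) (np.float64(251.48388587654864), np.float64(265.39429104356486)) (np.float64(278.03020774322937), np.float64(242.60739012369936))
```

View pics/c3.png

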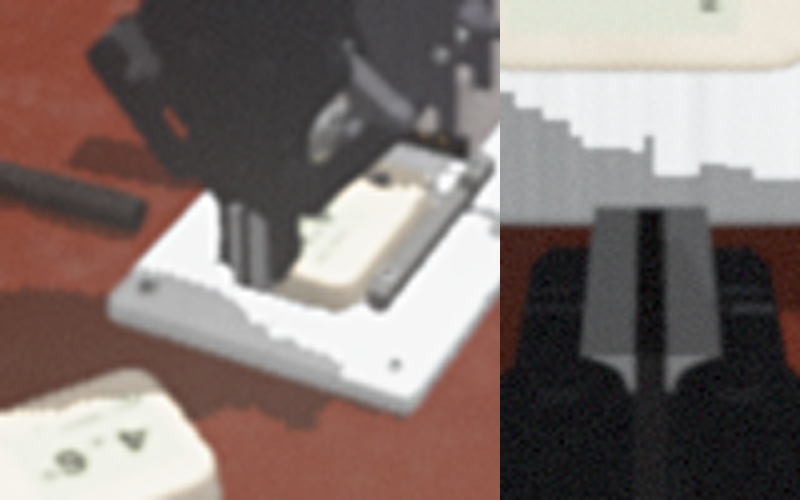

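Tips appear about 25–30 mm above the reported TCP (scene px (250,256) against predicted (252,270)), so I'll keep feeling downwards.

Emit:
arm_command(translation=[[0,0,0.002],[0,0,0.002],[0,0,0.002],[0,0,0.002],[0,0,0.001],[0,0,0.001],[0,0,0],[0,0,0],[0,0,0],[0,0,0]], angular=[[0,0,0],[0,0,0],[0,0,0],[0,0,0],[0,0,0],[0,0,0],[0,0,0],[0,0,0],[0,0,0],[0,0,0]], grip=[1,1,1,1,1,1,1,1,1,1])

```text
time_s: 11.9
position: [514.4, 49.7, -4.6]
eef_rot: [-3.14, -0.097, -0.0]
ft_force: [0.1, 0.2, -0.0]
opening: -0.0
finger_force: 0.0
```

Emit:
arm_command(translation=[[0,0,0.001],[0,0,0.001],[0,0,0.001],[0,0,0.001],[0,0,0.001],[0,0,0],[0,0,0],[0,0,0],[0,0,0],[0,0,0]], angular=[[0,0,0],[0,0,0],[0,0,0],[0,0,0],[0,0,0],[0,0,0],[0,0,0],[0,0,0],[0,0,0],[0,0,0]], grip=[1,1,1,1,1,1,1,1,1,1])

```text
time_s: 12.73
position: [514.4, 49.7, -9.7]
eef_rot: [-3.14, -0.097, -0.0]
ft_force: [-0.7, -0.1, 0.3]
opening: 0.2
finger_force: 0.0
```

Emit:
arm_command(translation=[[0.003,0,0.001],[0.003,0,0.001],[0.003,0,0],[0.003,0,0],[0.003,0,0],[0.003,0,0],[0.003,0,0],[0.003,0,0],[0.003,0,0],[0,0,0]], angular=[[0,0,0],[0,0,0],[0,0,0],[0,0,0],[0,0,0],[0,0,0],[0,0,0],[0,0,0],[0,0,0],[0,0,0]], grip=[1,1,1,1,1,1,1,1,1,1])

```text
time_s: 13.57
position: [542.0, 51.4, -11.7]
eef_rot: [3.14, 0.097, 0.001]
ft_force: [0.6, -0.4, 0.3]
opening: -0.1
finger_force: 0.0
```

Run:
```python
from h import *
o=st(); s=bot.camera('scene'); p=bot.camera('wrist')
for X in [(-60,28,22),(-60,-28,22),(-97,65,12),(-41,20,28),(-69,20,28)]: print(X,np.round(wpix(p,o,dock(X))))
a=cv2.resize(s['frame'][200:300,200:310,::-1],None,fx=4,fy=4,interpolation=cv2.INTER_CUBIC)
b=cv2.resize(p['frame'][190:323,230:330,::-1],None,fx=3,fy=3,interpolation=cv2.INTER_CUBIC)
b=cv2.copyMakeBorder(b,0,400-b.shape[0],0,0,cv2.BORDER_CONSTANT)
cv2.imwrite('pics/c4.png',np.hstack([a,b]))
```

```text
t 13.57 pos [542.   51.4 -11.7] dock [-60.8   1.1 -11.7] yaw 3.53 zax [ 0.001 -0.    -1.   ] F [ 0.6 -0.4  0.3]
(-60, 28, 22) [223. 268.]
(-60, -28, 22) [337. 268.]
(-97, 65, 12) [169. 313.]
(-41, 20, 28) [236. 237.]
(-69, 20, 28) [239. 290.]
```

View pics/c4.png

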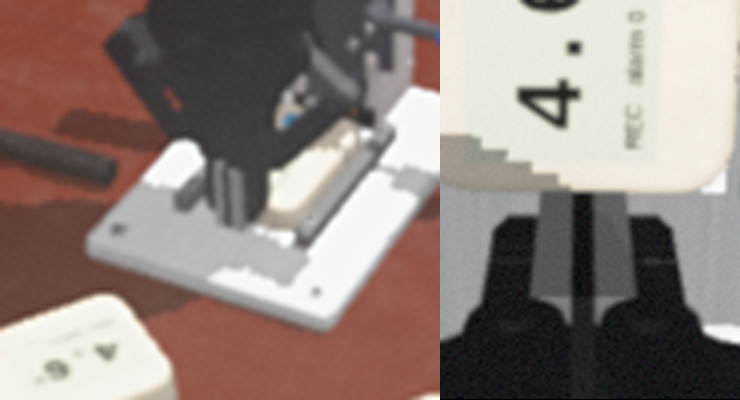

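Now the fingers sit behind the logger's end face (wrist crop y ≈ 190) and are pushing it, with about 10 mm to go.

Emit:
arm_command(translation=[[0.001,0,0],[0.001,0,0],[0.001,0,0],[0.001,0,0],[0.001,0,0],[0.001,0,0],[0.001,0,0],[0,0,0],[0,0,0],[0,0,0]], angular=[[0,0,0],[0,0,0],[0,0,0],[0,0,0],[0,0,0],[0,0,0],[0,0,0],[0,0,0],[0,0,0],[0,0,0]], grip=[1,1,1,1,1,1,1,1,1,1])

```text
time_s: 14.5
position: [548.5, 51.8, -11.7]
eef_rot: [-3.14, -0.097, -0.001]
ft_force: [-0.5, -1.3, -0.2]
opening: 0.0
finger_force: 0.3
```

Emit:
arm_command(translation=[[0.001,0,0],[0.001,0,0],[0,0,0],[0,0,0],[0,0,0],[0,0,0],[0,0,0],[0,0,0],[0,0,0],[0,0,0]], angular=[[0,0,0],[0,0,0],[0,0,0],[0,0,0],[0,0,0],[0,0,0],[0,0,0],[0,0,0],[0,0,0],[0,0,0]], grip=[1,1,1,1,1,1,1,1,1,1])

```text
time_s: 15.33
position: [550.4, 51.9, -11.7]
eef_rot: [3.14, 0.097, 0.0]
ft_force: [-1.1, 0.4, 1.4]
opening: 0.0
finger_force: 0.4
```

Emit:
arm_command(translation=[[0.001,0,0],[0.001,0,0],[0.001,0,0],[0,0,0],[0,0,0],[0,0,0],[0,0,0],[0,0,0],[0,0,0],[0,0,0]], angular=[[0,0,0],[0,0,0],[0,0,0],[0,0,0],[0,0,0],[0,0,0],[0,0,0],[0,0,0],[0,0,0],[0,0,0]], grip=[1,1,1,1,1,1,1,1,1,1])

```text
time_s: 16.17
position: [553.4, 52.1, -11.7]
eef_rot: [-3.14, -0.097, -0.0]
ft_force: [-0.2, -0.8, 0.6]
opening: 0.2
finger_force: 0.3
```

Emit:
arm_command(translation=[[0.001,0,0],[0.001,0,0],[0.001,0,0],[0.001,0,0],[0,0,0],[0,0,0],[0,0,0],[0,0,0],[0,0,0],[0,0,0]], angular=[[0,0,0],[0,0,0],[0,0,0],[0,0,0],[0,0,0],[0,0,0],[0,0,0],[0,0,0],[0,0,0],[0,0,0]], grip=[1,1,1,1,1,1,1,1,1,1])

```text
time_s: 17.0
position: [555.3, 52.0, -11.8]
eef_rot: [3.14, 0.096, -0.006]
ft_force: [-7.7, 0.4, 6.6]
opening: 0.1
finger_force: 4.5
```

The stop is felt: about 8 N at x = 555, so the logger is home. I'll back off, rise, and tilt the tool towards the handle.

Emit:
arm_command(translation=[[-0.01,0,0],[-0.015,0,0],[0,0,-0.03],[0,0,-0.04],[0,0,-0.04],[0,0,-0.04],[0,0,-0.04],[0,-0.015,-0.03],[0,-0.017,0],[0,-0.017,0]], angular=[[0,0,0],[0,0,0],[0,0,0],[0,0,0],[0,0,0],[0,0,0],[0,0,0],[0,0,0],[0,0,0],[0,0,0]], grip=[1,1,1,1,1,1,1,1,1,1])

```text
time_s: 17.83
position: [531.1, 100.7, 211.2]
eef_rot: [-3.137, -0.095, -0.01]
ft_force: [0.4, 1.4, -1.6]
opening: -0.0
finger_force: 0.0
```

Emit:
arm_command(translation=[[0,0,0],[0,0,0],[0,0,0],[0,0,0],[0,0,0],[0,0,0],[0,0,0],[0,0,0],[0,0,0],[0,0,0]], angular=[[6.7,0,0],[6.7,0,0],[6.7,0,0],[6.7,0,0],[6.7,0,0],[6.5,0,0],[0,0,0],[0,0,0],[0,0,0],[0,0,0]], grip=[1,1,1,1,1,1,1,1,1,1])

```text
time_s: 18.67
position: [529.6, 100.3, 208.9]
eef_rot: [-2.444, -0.078, 0.026]
ft_force: [-0.4, -0.3, -0.4]
opening: 0.2
finger_force: 0.0
```

Run:
```python
from h import *
o=st(); print(o['q'].round(2)); s=bot.camera('scene'); p=bot.camera('wrist')
for n,q in (('s',s),('w',p)):
  for t in ['handle_grip','handle','release_tip','logger']:
    for d in bot.look_for(q,t)[:2]:
        X=c2w(q,d['xyz']) if n=='s' else wc2w(q,o,d['xyz']); print(n,t,round(d['p'],2),X.round(),todock(X).round())
print(np.round(w2pix(s,o['position'])))
a=cv2.resize(s['frame'][110:260,190:340,::-1],None,fx=2.66,fy=2.66)
b=cv2.resize(p['frame'][:,80:480,::-1],None,fx=.95,fy=.95)
h=min(a.shape[0],b.shape[0]); cv2.imwrite('pics/c5.png',np.hstack([a[:h],b[:h]]))
```

```text
t 18.67 pos [529.6 100.3 208.9] dock [-70.3  50.7 208.9] yaw 3.61 zax [-0.039  0.641 -0.767] F [-0.4 -0.3 -0.4]
[-0.06  0.32  0.23 -0.69 -1.58  1.72]
s handle_grip 0.96 [620.  84. 166.] [ 19.  29. 166.]
s handle 0.87 [622.  85. 155.] [ 21.  30. 155.]
s release_tip 0.67 [632. -14.  99.] [ 25. -69.  99.]
s logger 0.9 [415. -98.  21.] [-197. -140.   21.]
s logger 0.7 [592.  49.  33.] [-11.  -5.  33.]
w handle_grip 0.74 [620. 104. 185.] [ 20.  49. 185.]
w handle 0.79 [625. 105. 186.] [ 26.  49. 186.]
w release_tip 0.96 [631. -15.  97.] [ 24. -70.  97.]
w logger 0.81 [589.  48.  30.] [-15.  -6.  30.]
w logger 0.66 [436. -83.  19.] [-175. -126.   19.]
[227. 164.]
```

View pics/c5.png

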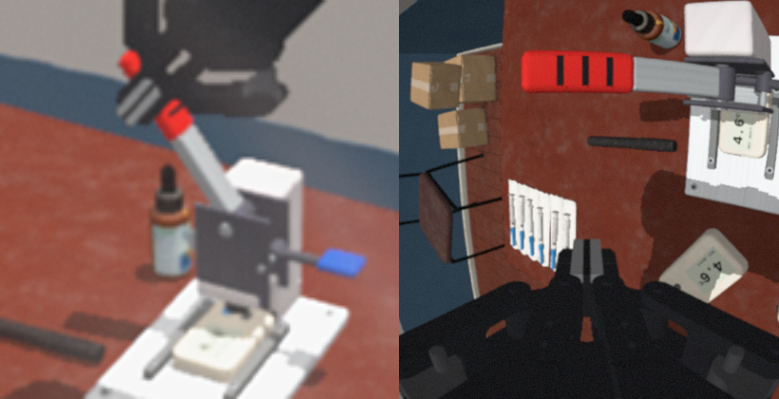

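The logger is home in the dock, and the handle is at about 56° with the finger plane over the mid-grip. I'll move in over the grip's upper face and approach.

Emit:
arm_command(translation=[[0.03,0,0],[0.03,0,0],[0.02,0,0],[0.017,0,0],[0,0,0],[0,0,0.005],[0,0,0.005],[0,0,0.005],[0,0,0.003],[0,0,0]], angular=[[0,0,0],[0,0,0],[0,0,0],[0,0,0],[0,0,0],[0,0,0],[0,0,0],[0,0,0],[0,0,0],[0,0,0]], grip=[1,1,1,1,1,1,1,1,1,1])

```text
time_s: 20.0
position: [624.5, 117.8, 194.1]
eef_rot: [-2.442, -0.075, 0.029]
ft_force: [0.1, 0.2, -0.6]
opening: -0.4
finger_force: 0.0
```

Run:
```python
from h import *
st()
```

```text
t 20.0 pos [624.5 117.8 194.1] dock [ 25.6  62.4 194.1] yaw 3.56 zax [-0.041  0.642 -0.766] F [ 0.1  0.2 -0.6]
```

Emit:
arm_command(translation=[[0,-0.001,0.007],[0,-0.001,0.007],[0,-0.001,0.007],[0,-0.001,0.007],[0,-0.001,0.007],[0,-0.001,0.007],[0,-0.001,0.007],[0,-0.001,0.007],[0,0,0],[0,0,0]], angular=[[-2,0,0],[-2,0,0],[-4,0,0],[-4,0,0],[-4,0,0],[-4,0,0],[-4,0,0],[-4,0,0],[0,0,0],[0,0,0]], grip=[1,1,1,1,1,1,1,1,1,1])

```text
time_s: 20.83
position: [623.5, 152.0, 151.0]
eef_rot: [-2.93, -0.094, 0.007]
ft_force: [0.2, -0.7, 4.8]
opening: -0.2
finger_force: 1.9
```

```bash
cat >> h.py <<'E'
def hd(o):
    M=R.from_rotvec(o['eef_rot']).as_matrix(); tip=todock(o['position']-27*M[:,2])-[2.5,1,113]
    print('tip rel hinge',tip.round(1),'r',np.hypot(tip[1],tip[2]).round(1),'ang',np.degrees(np.arctan2(tip[2],tip[1])).round(1),'tilt',np.degrees(np.arcsin(M[1,2])).round(1))
E
python3 - <<'E'
from h import *
o=st();hd(o);print(o['torque'].round(2))
s=bot.camera('scene')
for t in ['handle','handle_grip']:
    for d in bot.look_for(s,t)[:1]: print(t,round(d['p'],2),todock(c2w(s,d['xyz'])).round())
E
```

```text
t 20.83 pos [623.5 152.  151. ] dock [ 26.7  96.6 151. ] yaw 3.65 zax [-0.011  0.209 -0.978] F [ 0.2 -0.7  4.8]
tip rel hinge [24.1 89.9 64.4] r 110.6 ang 35.6 tilt 12.0
[-0.34 -0.2   0.  ]
handle 0.56 [ 18.  58. 156.]
handle_grip 0.87 [ 23.  58. 160.]
```

In contact at 4.8 N and following the arc.

Emit:
arm_command(translation=[[0,-0.001,0.0045],[0,-0.001,0.0045],[0,-0.001,0.0045],[0,-0.001,0.0045],[0,-0.001,0.0045],[0,-0.001,0.0045],[0,-0.001,0.0045],[0,0,0],[0,0,0],[0,0,0]], angular=[[-2,0,0],[-2,0,0],[-2,0,0],[-2,0,0],[-2,0,0],[-2,0,0],[-2,0,0],[0,0,0],[0,0,0],[0,0,0]], grip=[1,1,1,1,1,1,1,1,1,1])

```text
time_s: 21.82
position: [622.9, 160.3, 119.6]
eef_rot: [3.107, 0.093, 0.001]
ft_force: [0.7, -0.7, 1.8]
opening: 0.2
finger_force: 1.4
```

Run:
```python
from h import *
o=st();hd(o)
```

```text
t 21.82 pos [622.9 160.3 119.6] dock [ 26.6 104.9 119.6] yaw 3.44 zax [ 0.002 -0.034 -0.999] F [ 0.7 -0.7  1.8]
tip rel hinge [ 24.1 104.8  33.6] r 110.1 ang 17.8 tilt -1.9
```

Emit:
arm_command(translation=[[0,0,0.0015],[0,0,0.0015],[0,0,0.0015],[0,0,0.0015],[0,0,0.0015],[0,0,0.0015],[0,0,0],[0,0,0],[0,0,0],[0,0,0]], angular=[[0,0,0],[0,0,0],[0,0,0],[0,0,0],[0,0,0],[0,0,0],[0,0,0],[0,0,0],[0,0,0],[0,0,0]], grip=[1,1,1,1,1,1,1,1,1,1])

```text
time_s: 22.65
position: [622.9, 161.2, 110.6]
eef_rot: [3.106, 0.095, 0.002]
ft_force: [1.3, 2.0, 4.4]
opening: -0.1
finger_force: 1.7
```

Emit:
arm_command(translation=[[0,0,0.0015],[0,0,0.0015],[0,0,0.0015],[0,0,0.0015],[0,0,0.001],[0,0,0],[0,0,0],[0,0,0],[0,0,0],[0,0,0]], angular=[[0,0,0],[0,0,0],[0,0,0],[0,0,0],[0,0,0],[0,0,0],[0,0,0],[0,0,0],[0,0,0],[0,0,0]], grip=[1,1,1,1,1,1,1,1,1,1])

```text
time_s: 23.48
position: [622.2, 160.3, 102.9]
eef_rot: [3.104, 0.095, -0.001]
ft_force: [-0.2, 0.4, -0.2]
opening: 0.6
finger_force: 0.3
```

Emit:
arm_command(translation=[[0,0,0.001],[0,0,0.001],[0,0,0.001],[0,0,0.001],[0,0,0.001],[0,0,0],[0,0,0],[0,0,0],[0,0,0],[0,0,0]], angular=[[0,0,0],[0,0,0],[0,0,0],[0,0,0],[0,0,0],[0,0,0],[0,0,0],[0,0,0],[0,0,0],[0,0,0]], grip=[1,1,1,1,1,1,1,1,1,1])

```text
time_s: 24.32
position: [622.7, 160.5, 98.2]
eef_rot: [3.105, 0.096, 0.001]
ft_force: [-0.3, -0.5, -0.2]
opening: -0.1
finger_force: 0.0
```

Emit:
arm_command(translation=[[0,0,0.001],[0,0,0.001],[0,0,0.001],[0,0,0.001],[0,0,0.001],[0,0,0],[0,0,0],[0,0,0],[0,0,0],[0,0,0]], angular=[[0,0,0],[0,0,0],[0,0,0],[0,0,0],[0,0,0],[0,0,0],[0,0,0],[0,0,0],[0,0,0],[0,0,0]], grip=[1,1,1,1,1,1,1,1,1,1])

```text
time_s: 25.15
position: [622.6, 160.3, 93.3]
eef_rot: [3.105, 0.096, 0.001]
ft_force: [-0.0, -0.2, -0.6]
opening: 0.1
finger_force: 0.0
```

Run:
```python
from h import *
o=st();hd(o)
for c in ('scene','wrist'):
  s=bot.camera(c)
  for t in ['handle','handle_grip']:
    for d in bot.look_for(s,t)[:1]: print(t,round(d['p'],2),todock(c2w(s,d['xyz']) if c=='scene' else wc2w(s,o,d['xyz'])).round())
```

```text
t 25.15 pos [622.6 160.3  93.3] dock [ 26.3 104.9  93.3] yaw 3.53 zax [ 0.002 -0.035 -0.999] F [-0.  -0.2 -0.6]
tip rel hinge [ 23.8 104.8   7.3] r 105.1 ang 4.0 tilt -2.0
handle 0.88 [ 19.  71. 119.]
handle_grip 0.73 [ 19.  75. 127.]
handle 0.73 [ 30.  75. 122.]
handle_grip 0.91 [ 23.  72. 124.]
```

Emit:
arm_command(translation=[[0,0,0.001],[0,0,0.001],[0,0,0.001],[0,0,0.001],[0,0,0.001],[0,0,0],[0,0,0],[0,0,0],[0,0,0],[0,0,0]], angular=[[0,0,0],[0,0,0],[0,0,0],[0,0,0],[0,0,0],[0,0,0],[0,0,0],[0,0,0],[0,0,0],[0,0,0]], grip=[1,1,1,1,1,1,1,1,1,1])

```text
time_s: 26.28
position: [623.2, 160.5, 89.7]
eef_rot: [3.106, 0.096, 0.004]
ft_force: [-1.4, 0.3, 5.7]
opening: -0.0
finger_force: 2.8
```

Emit:
arm_command(translation=[[0,0,0.001],[0,0,0.001],[0,0,0],[0,0,0],[0,0,0],[0,0,0],[0,0,0],[0,0,0],[0,0,0],[0,0,0]], angular=[[0,0,0],[0,0,0],[0,0,0],[0,0,0],[0,0,0],[0,0,0],[0,0,0],[0,0,0],[0,0,0],[0,0,0]], grip=[1,1,1,1,1,1,1,1,1,1])

```text
time_s: 27.12
position: [623.7, 160.5, 89.5]
eef_rot: [3.106, 0.097, 0.008]
ft_force: [-4.8, 2.1, 12.5]
opening: 0.1
finger_force: 6.2
```

Hard stop met at 12.5 N after the force had dropped over centre. I'll lift off and travel to above the release while the lock stands hands-off.

Emit:
arm_command(translation=[[0,0,0.0005],[0,0,0],[0,0,-0.02],[0,0,-0.03],[0,0,-0.04],[0,0,-0.03],[0,0,0],[0,0,0],[0,0,0],[0,0,0]], angular=[[0,0,0],[0,0,0],[0,0,0],[0,0,0],[0,0,0],[0,0,0],[2,0,0],[0,0,0],[0,0,0],[0,0,0]], grip=[1,1,1,1,1,1,1,1,1,1])

```text
time_s: 27.95
position: [621.7, 164.0, 204.2]
eef_rot: [3.138, 0.096, -0.005]
ft_force: [0.8, -0.6, 0.3]
opening: 0.1
finger_force: 0.0
```

Run:
```python
from h import *
o=st()
for c in ('scene','wrist'):
  s=bot.camera(c)
  for t in ['handle','handle_grip','logger','release_tip']:
    for d in bot.look_for(s,t)[:1]: print(t,round(d['p'],2),todock(c2w(s,d['xyz']) if c=='scene' else wc2w(s,o,d['xyz'])).round())
```

```text
t 27.95 pos [621.7 164.  204.2] dock [ 25.6 108.7 204.2] yaw 3.51 zax [-0.003 -0.002 -1.   ] F [ 0.8 -0.6  0.3]
handle 0.87 [ 20.  78. 117.]
handle_grip 0.82 [ 18.  75. 123.]
logger 0.68 [-199. -138.   23.]
release_tip 0.52 [ 24. -72.  99.]
handle_grip 0.94 [ 23.  77. 121.]
logger 0.84 [-162. -134.   22.]
release_tip 0.6 [ 27. -71. 101.]
```

Emit:
arm_command(translation=[[0,0.03,0],[0,0.035,0],[0,0.035,0],[0,0.035,0],[0,0.035,0],[0,0.019,0],[0,0,0],[0,0,0],[0,0,0],[0,0,0]], angular=[[0,0,0],[0,0,0],[0,0,0],[0,0,0],[0,0,0],[0,0,0],[0,0,0],[0,0,0],[0,0,0],[0,0,0]], grip=[1,1,1,1,1,1,1,1,1,1])

```text
time_s: 29.28
position: [634.1, -23.3, 205.9]
eef_rot: [-3.14, -0.099, -0.0]
ft_force: [-0.1, -0.0, 0.8]
opening: -0.3
finger_force: 0.0
```

Run:
```python
from h import *
o=st(); s=bot.camera('scene'); p=bot.camera('wrist')
for q,f in ((s,lambda x:c2w(s,x)),(p,lambda x:wc2w(p,o,x))):
  for t in ['handle','handle_grip','logger','release_tip']:
    for d in bot.look_for(q,t)[:1]: print(t,round(d['p'],2),todock(f(d['xyz'])).round())
print(wpix(p,o,dock((26.5,-85,95))))
hsv=cv2.cvtColor(p['frame'],cv2.COLOR_RGB2HSV); m=((hsv[...,0]>105)&(hsv[...,0]<125)&(hsv[...,1]>180)&(hsv[...,2]>90)).astype(np.uint8)
n,l,stt,c=cv2.connectedComponentsWithStats(m); i=1+np.argmax(stt[1:,4]); print(stt[i],c[i])
a=cv2.resize(s['frame'][110:260,190:340,::-1],(400,400))
b=cv2.resize(p['frame'][:400,80:480,::-1],(400,400))
cv2.imwrite('pics/c6.png',np.hstack([a,b]))
```

```text
t 29.28 pos [634.1 -23.3 205.9] dock [ 26.6 -79.1 205.9] yaw 3.6 zax [-0.  0. -1.] F [-0.1 -0.   0.8]
handle 0.81 [ 20.  81. 116.]
logger 0.86 [-198. -139.   24.]
release_tip 0.63 [ 28. -71.  99.]
handle 0.89 [ 27.  64. 119.]
handle_grip 0.68 [ 25.  60. 123.]
logger 0.78 [-32. -18.  28.]
release_tip 0.79 [ 24. -72. 101.]
(np.float64(284.1422506865977), np.float64(194.00397103817056))
[263 183  31  25 718] [278.15877437 195.11281337]
```

View pics/c6.png

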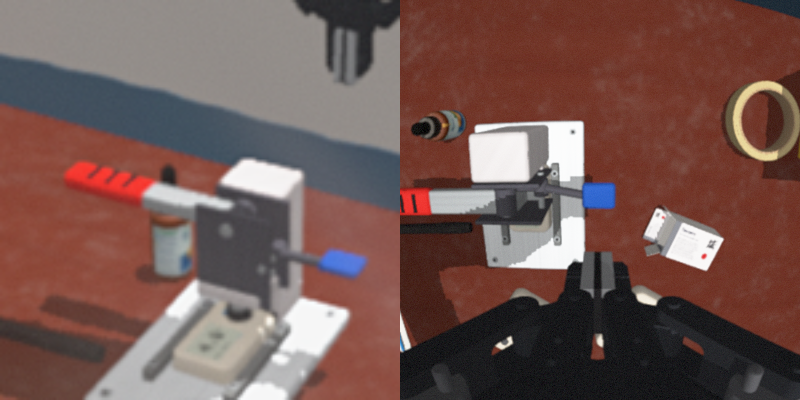

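The handle is locked near level (scene crop 70–150,180), with the pad on the logger. The blue plate centre is at wrist px (278,195), right under the tool. I'll descend and keep the dwell over 2 s.

Emit:
arm_command(translation=[[0,0,0],[0,0,0],[0,0,0],[0,0,0.02],[0,0,0.03],[0,0,0.03],[0,0,0.02],[0,0,0.015],[0,0,0.005],[0,0,0]], angular=[[0,0,0],[0,0,0],[0,0,0],[0,0,0],[0,0,0],[0,0,0],[0,0,0],[0,0,0],[0,0,0],[0,0,0]], grip=[1,1,1,1,1,1,1,1,1,1])

```text
time_s: 30.62
position: [633.3, -24.5, 84.6]
eef_rot: [3.14, 0.097, -0.004]
ft_force: [-0.8, 0.3, 0.4]
opening: 0.1
finger_force: 0.0
```

Emit:
arm_command(translation=[[0,0,0.002],[0,0,0.002],[0,0,0.002],[0,0,0.002],[0,0,0.002],[0,0,0],[0,0,0],[0,0,0],[0,0,0],[0,0,0]], angular=[[0,0,0],[0,0,0],[0,0,0],[0,0,0],[0,0,0],[0,0,0],[0,0,0],[0,0,0],[0,0,0],[0,0,0]], grip=[1,1,1,1,1,1,1,1,1,1])

```text
time_s: 31.45
position: [634.2, -24.3, 76.0]
eef_rot: [3.14, 0.097, 0.0]
ft_force: [-0.1, -0.6, -0.4]
opening: 0.2
finger_force: 0.0
```

Emit:
arm_command(translation=[[0,0,0.0015],[0,0,0.0015],[0,0,0.0015],[0,0,0.0015],[0,0,0.001],[0,0,0],[0,0,0],[0,0,0],[0,0,0],[0,0,0]], angular=[[0,0,0],[0,0,0],[0,0,0],[0,0,0],[0,0,0],[0,0,0],[0,0,0],[0,0,0],[0,0,0],[0,0,0]], grip=[1,1,1,1,1,1,1,1,1,1])

```text
time_s: 32.28
position: [634.2, -24.3, 69.0]
eef_rot: [-3.14, -0.097, -0.0]
ft_force: [0.3, 0.0, -0.1]
opening: -0.1
finger_force: 0.0
```

Emit:
arm_command(translation=[[0,0,0.0015],[0,0,0.0015],[0,0,0.001],[0,0,0],[0,0,0],[0,0,0],[0,0,0],[0,0,0],[0,0,0],[0,0,0]], angular=[[0,0,0],[0,0,0],[0,0,0],[0,0,0],[0,0,0],[0,0,0],[0,0,0],[0,0,0],[0,0,0],[0,0,0]], grip=[1,1,1,1,1,1,1,1,1,1])

```text
time_s: 33.12
position: [634.2, -24.3, 64.9]
eef_rot: [3.14, 0.097, 0.0]
ft_force: [-0.3, -0.6, 1.4]
opening: -0.1
finger_force: 0.7
```

Emit:
arm_command(translation=[[0,0,0.001],[0,0,0.001],[0,0,0.001],[0,0,0.001],[0,0,0.001],[0,0,0],[0,0,0],[0,0,0],[0,0,0],[0,0,0]], angular=[[0,0,0],[0,0,0],[0,0,0],[0,0,0],[0,0,0],[0,0,0],[0,0,0],[0,0,0],[0,0,0],[0,0,0]], grip=[1,1,1,1,1,1,1,1,1,1])

```text
time_s: 33.95
position: [634.1, -24.3, 59.9]
eef_rot: [-3.14, -0.097, 0.0]
ft_force: [-0.8, -1.9, 1.9]
opening: 0.3
finger_force: 0.9
```

Emit:
arm_command(translation=[[0,0,0.001],[0,0,0.001],[0,0,0.001],[0,0,0.001],[0,0,0],[0,0,0],[0,0,0],[0,0,0],[0,0,0],[0,0,0]], angular=[[0,0,0],[0,0,0],[0,0,0],[0,0,0],[0,0,0],[0,0,0],[0,0,0],[0,0,0],[0,0,0],[0,0,0]], grip=[1,1,1,1,1,1,1,1,1,1])

```text
time_s: 34.78
position: [634.2, -24.4, 56.1]
eef_rot: [3.14, 0.097, 0.0]
ft_force: [-0.3, -2.9, 4.0]
opening: 0.2
finger_force: 2.2
```

Emit:
arm_command(translation=[[0,0,0.001],[0,0,0.001],[0,0,0.001],[0,0,0.001],[0,0,0],[0,0,0],[0,0,0],[0,0,0],[0,0,0],[0,0,0]], angular=[[0,0,0],[0,0,0],[0,0,0],[0,0,0],[0,0,0],[0,0,0],[0,0,0],[0,0,0],[0,0,0],[0,0,0]], grip=[1,1,1,1,1,1,1,1,1,1])

```text
time_s: 35.62
position: [634.6, -24.5, 54.8]
eef_rot: [3.139, 0.098, 0.004]
ft_force: [-6.2, -0.7, 15.6]
opening: 0.1
finger_force: 8.0
```

Run:
```python
from h import *
o=st(); s=bot.camera('scene')
for t in ['handle','handle_grip']:
    for d in bot.look_for(s,t)[:1]: print(t,round(d['p'],2),todock(c2w(s,d['xyz'])).round())
```

```text
t 35.62 pos [634.6 -24.5  54.8] dock [ 27.  -80.3  54.8] yaw 3.58 zax [ 0.003 -0.001 -1.   ] F [-6.2 -0.7 15.6]
handle 0.64 [ 20.  77. 118.]
```

Emit:
arm_command(translation=[[0,0,0.001],[0,0,0],[0,0,0],[0,0,0],[0,0,0],[0,0,0],[0,0,0],[0,0,0],[0,0,0],[0,0,0]], angular=[[0,0,0],[0,0,0],[0,0,0],[0,0,0],[0,0,0],[0,0,0],[0,0,0],[0,0,0],[0,0,0],[0,0,0]], grip=[1,1,1,1,1,1,1,1,1,1])

```text
time_s: 36.6
position: [634.5, -24.4, 52.7]
eef_rot: [3.14, 0.097, 0.003]
ft_force: [-3.0, -2.0, 11.0]
opening: -0.3
finger_force: 5.2
```

Emit:
arm_command(translation=[[0,0,0.001],[0,0,0],[0,0,0],[0,0,0],[0,0,0],[0,0,0],[0,0,0],[0,0,0],[0,0,0],[0,0,0]], angular=[[0,0,0],[0,0,0],[0,0,0],[0,0,0],[0,0,0],[0,0,0],[0,0,0],[0,0,0],[0,0,0],[0,0,0]], grip=[1,1,1,1,1,1,1,1,1,1])

```text
time_s: 37.43
position: [634.1, -24.2, 49.8]
eef_rot: [-3.14, -0.097, 0.0]
ft_force: [-0.0, -1.2, 2.1]
opening: -0.2
finger_force: 1.1
```

Run:
```python
from h import *
o=st(); s=bot.camera('scene')
for t in ['handle','handle_grip']:
    for d in bot.look_for(s,t)[:1]: print(t,round(d['p'],2),todock(c2w(s,d['xyz'])).round())
```

```text
t 37.43 pos [634.1 -24.2  49.8] dock [ 26.5 -79.9  49.8] yaw 3.53 zax [-0.  0. -1.] F [-0.  -1.2  2.1]
handle 0.75 [-45. 144.  10.]
handle_grip 0.69 [ 22.  53. 175.]
```

The force dropped and the handle sprang up (grip now at z ≈ 175). I'll lift off and verify.

Emit:
arm_command(translation=[[0,0,-0.005],[0,0,-0.01],[0,0,-0.02],[0,0,-0.03],[0,0,-0.04],[0,0.03,-0.04],[0,0.04,-0.01],[0,0.04,0],[0,0.03,0],[0,0,0]], angular=[[0,0,0],[0,0,0],[0,0,0],[0,0,0],[0,0,0],[0,0,0],[0,0,0],[0,0,0],[0,0,0],[0,0,0]], grip=[1,1,1,1,1,1,1,1,1,1])

```text
time_s: 38.42
position: [642.0, -164.0, 198.8]
eef_rot: [3.14, 0.089, 0.0]
ft_force: [-0.4, 1.1, -1.3]
opening: 0.0
finger_force: 0.0
```

Run:
```python
from h import *
o=st(); s=bot.camera('scene'); t=bot.camera('top')
for q in (s,t):
  for k in ['handle','handle_grip','logger','release_tip','dropper','vial_carton','marker_black']:
    for d in bot.look_for(q,k)[:2 if k=='logger' else 1]: print(k,round(d['p'],2),todock(c2w(q,d['xyz'])).round(),c2w(q,d['xyz']).round())
a=s['frame'][130:290,190:350,::-1]; save(s,'fs'); save(t,'ft')
# cream logger front edge in top view along dock axis
f=t['frame'].astype(int)
for x in range(-75,-25,3):
    u=np.array(w2pix(t,dock((x+2.5,1,28)))).round().astype(int); print(x,f[u[1],u[0]],end=' ')
```

```text
t 38.42 pos [ 642.  -164.   198.8] dock [  25.8 -220.   198.8] yaw 3.26 zax [ 0.    -0.001 -1.   ] F [-0.4  1.1 -1.3]
handle 0.94 [ 20.  48. 170.] [620. 103. 170.]
handle_grip 0.93 [ 21.  49. 173.] [621. 104. 173.]
logger 0.6 [-204.   25.   21.] [397.  67.  21.]
logger 0.6 [-199. -141.   22.] [412. -99.  22.]
release_tip 0.69 [ 24. -69. 100.] [631. -14. 100.]
dropper 0.84 [82. 89. 47.] [679. 147.  47.]
vial_carton 0.89 [ -67. -195.   31.] [ 548. -145.   31.]
marker_black 0.57 [-45. 144.  15.] [549. 195.  15.]
handle 0.95 [ 26.  57. 175.] [625. 112. 175.]
handle_grip 0.63 [ 25.  59. 174.] [624. 115. 174.]
logger 0.88 [-201.   33.   26.] [400.  74.  26.]
logger 0.8 [-16.   8.  29.] [586.  61.  29.]
dropper 0.74 [82. 92. 59.] [679. 151.  59.]
vial_carton 0.86 [ -57. -203.   35.] [ 558. -152.   35.]
marker_black 0.87 [-44. 149.  15.] [550. 200.  15.]
-75 [157 154 143] -72 [157 155 144] -69 [155 155 144] -66 [158 161 155] -63 [159 160 156] -60 [157 159 156] -57 [157 161 156] -54 [153 157 154] -51 [150 154 150] -48 [149 154 150] -45 [134 133 130] -42 [130 129 118] -39 [132 131 119] -36 [140 139 126] -33 [138 139 125] -30 [128 133 121] -27 [124 129 117]
```

Everything is in place. One numeric check that the logger has not shifted since the stop was felt (compare with c5 and c6).

Run:
```python
from h import *
f=cv2.imread('pics/fs.png')[110:260,190:340]; f6=cv2.resize(f,(400,400)); f5=cv2.resize(f,None,fx=2.66,fy=2.66)
for n,g in (('c5',f5),('c6',f6)):
    i=cv2.imread(f'pics/{n}.png')
    for nm,(y0,y1,x0,x1) in dict(logfront=(325,385,165,250),basecorner=(290,340,300,360)).items():
        r=cv2.matchTemplate(g[y0-12:y1+12 if y1+12<g.shape[0] else g.shape[0],x0-12:x1+12],i[y0:y1,x0:x1],cv2.TM_CCOEFF_NORMED); _,v,_,l=cv2.minMaxLoc(r); print(n,nm,round(v,3),l[0]-12,l[1]-12)
```

```text
c5 logfront 0.704 0 1
c5 basecorner 0.999 0 0
c6 logfront 0.978 0 0
c6 basecorner 0.997 1 0
```

```bash
python3 -c "
from rig import bot
print(bot.close_job())"
```

```text
the job is handed in; nothing more can be done
None
```

The job is handed in after about 38 s. The logger was pushed to the felt end stop, the handle locked over centre and stayed down hands-off for more than 2 s. Then the release was pressed, the clamp sprang open, and the last image check showed the logger still home to within about 1 mm.

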